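Seal the exhibit canister with its bayonet lid

TASK

Close the aluminium exhibit canister that leans in its cradle: take the bayonet lid (the one with the long grip bar and two side lugs), set it into the canister's mouth with its lugs through the two gaps of the collar, and twist it clockwise a quarter turn until it clicks locked. Let go of it, and leave the other things on the table where they are.

Things in the scene. Friction and masses are not known exactly. Their poses are not given: they have to be found in the camera images.
- canister: Fixed open aluminium canister, 97 mm diameter (103 mm at the collar), 150 mm long. Its axis leans 0.55 rad (31.5 degrees) from vertical, mouth towards its front, roughly to the robot. Origin: centre of the mouth in the plane of the collar's top face, 185 mm above the table. z: out of the mouth along the axis; x: up the slope, to the back; y: sideways, level.
- gap (a point): Middle of one of the two gaps in the collar's top flange, 38 mm from the axis on canister +x, in the top face; the other is opposite, on -x. The flange is 5 mm thick with a 66 mm opening (2.5 mm clear round the lid's disc); each gap spans 44 degrees, about 4 mm clear each side of a lug.
- seat (a point): Centre of the lid's seat, on the canister axis 13 mm below the collar's top face: the floor of the 8 mm high groove under the flange (groove wall at 43 mm radius). The seated lid's underside lies here, its bar's top 41 mm above the collar. Axes as the canister's.
- home (a point): Under the flange, 38 mm from the axis on canister +y. Looking into the mouth the lid turns clockwise only, from lid x along canister x (lugs at the gaps) 90 degrees to a stop (lid x along canister y); either way round. From 66 to 80 degrees two spring plungers resist, about 0.2 N m together, and push it back if released; from 83 on they snap behind the lugs and hold it.
- foot (a point): Centre, on the table, of the fixed grey cradle that holds the canister: foot plate 200 (canister front to back) x 116 mm, 12 mm thick, cheeks 95 mm high; the plate reaches 45 mm in front of the mouth's centre. Two dark plunger housings stand out 11 mm from the canister's sides just below the collar.
- lid: Bayonet lid, about 160 g, lying flat, bar up: aluminium disc 61 mm diameter, 16 mm thick, with two round lugs at its underside (8 mm radius about points 32 mm from the centre on +x and -x, 80 mm over both, 5 mm thick) and a black grip bar along x on top. Origin: centre of the underside; z up through the bar. Half a turn about z leaves it the same.
- bar (a point): On the lid's grip bar, 42 mm above the lid's underside, a good height to grip. The bar is 56 mm long along lid x, 14 mm wide, upright, from 16 to 54 mm above the underside.
- jar_lid: Bystander: plain flat jar lid, 72 mm diameter, 10 mm thick, with a small round knob 22 mm wide and 22 mm high and no lugs; origin under its centre. Does not fit; leave it.
- marker: Bystander: black square marker pen, 130 x 15 x 15 mm along x; origin under its centre.
- tape: Bystander: cardboard tape core, 92 mm diameter, 25 mm high; origin under its centre.
- phone: Bystander: black phone lying flat, 72 x 148 x 9 mm; origin under its centre.
- parcel: Bystander: paper parcel, 120 x 90 x 60 mm; origin under its centre.
- jar: Bystander: amber glass jar, 64 mm diameter, 85 mm high; origin under its centre.
- lump: Bystander: wrapped lump, 84 mm wide, 45 mm high; origin under its centre.
Not all that is in view belongs to the job. Leave any turquoise or yellow look-alike of the lid alone.

How it is judged (in metres and radians):
On the way, in this order (a step that is already met when the one before it is completed fails the run):
1. the lid is down on its seat in the canister's mouth, not yet turned home (z of lid in the frame of canister between -0.017 and -0.009 m and x of lid in the frame of canister between -0.005 and 0.005 m and y of lid in the frame of canister between -0.005 and 0.005 m and angle between the z axis of lid and the z axis of canister, either way round below 0.12 rad and angle between the x axis of lid and the y axis of canister, either way round above 0.35 rad), for 0.1 s.
2. the lid is turned home past the click (z of lid in the frame of canister between -0.017 and -0.009 m and x of lid in the frame of canister between -0.005 and 0.005 m and y of lid in the frame of canister between -0.005 and 0.005 m and angle between the z axis of lid and the z axis of canister, either way round below 0.12 rad and angle between the x axis of lid and the y axis of canister, either way round below 0.12 rad), for 0.2 s.
At the end, for the whole second after the job is handed in: The bayonet lid lies in the canister's groove (underside 9 to 17 mm below the collar's top face, within 5 mm of the axis each way, square to it within 0.12 rad), turned to its end stop past the click (lid x along canister y within 0.12 rad), released and at rest (all of step 2 and linear speed of lid below 0.02 m/s and angular speed of lid below 0.1 rad/s and contact force between lid and the fingers below 0.1 N); the robot touches nothing.
It fails at once if a bystander is displaced by more than 30 mm (distance of any of jar_lid, marker, tape, phone, parcel, jar, lump from where it was at the start of the episode above 0.03 m).
It also fails if it takes over 48 s, if anything falls off the work surface, if the arm or the gripper's body presses on something with over 40 N, if the wrist force passes 120 N, or if a joint passes its speed limit or range.

ROBOT

A 6-joint arm with a two-finger parallel gripper is mounted at the origin on the work surface. World frame = base frame: x ahead of the robot, y to its left, z up, the work surface at z = 0. Lengths are in m, angles in degrees, forces in N, time in s.
With the tool pointing down it reaches from about 0.35 to 0.875 m from the base axis. Payload 4.2 kg.
Tool frame: the origin (TCP) lies midway between the tips of the shut fingers; the grasp point (between the pads) lies 19 mm behind it; z points along the fingers, y is the direction in which the jaws open and shut (so a half turn about z gives the same grasp; the last joint's range is limited). The gripper opens to 87 mm and grips with 3 to 60 N. Pads are 19 mm wide; open, the fingers measure 117 mm over their backs; the gripper's body (75 mm by 190 mm) begins 51 mm behind the grasp point.
Start: joints at [14.817, 22.042, 0.453, 0, -68.411, -14.817], TCP at [0.625, 0, 0.223] pointing down, gripper open.
Joint ranges: [-179.83, 179.83], [-69.29, 118.12], [-61.27, 80.66], [-181.25, 117.63], [-171.15, -9.14], [-177.46, 177.46]. Speed limits (degrees/s): [159.86, 159.86, 180, 180, 180, 180].

INTERFACE

Orientations are given as a 3x3 rotation matrix whose columns are the frame's x, y, z axes.
In Python, from station import r gives the robot as it stands.
- The arm moves only by the tool play_rows, never from a script. Its argument "commands" is a list that holds one entry, the list of rows, each a list of 7 numbers: the shift along the world's x, y, z in m, then the turn, a rotation vector about the world's x, y, z in rad, then the closure, from 0 (fully open) to 1 (shut). A call has 1 to 5 rows; each row is the pose to reach, as a shift and turn from the pose commanded when the call began; what a row does not reach only later rows make up. A row lasts 1/10 s, in which the tool goes at most 50 mm and 8.59 degrees, less where a joint would pass 70% of its speed; a pose out of reach is approached as far as the arm can. A call with a gripper value outside its range is refused whole. The fingers move at their own pace and stop on an object; the grip force is fixed at half the most. Time passes only in rows, so rows that repeat a pose let the fingers close. It gives the time, the measured TCP pose, the force and the opening at its end, in the units of the state.
- r.sense(): the state, without advancing time (a new reading comes with each control period).
- r.capture(name): name is "scene" or "side" or "wrist"; returns a dict with "image" (420x560x3 uint8, red, green, blue), "range_z" (420x560 float32, m along the optical axis (not along the pixel's ray), 0 where there is no reading), "intrinsics" (3x3 intrinsics, pixels), "k1" (the pictures are not rectified: a ray, as slopes to the right and down, at radius r is drawn at 1 + k1 r^2 times it, then the intrinsics apply), "extrinsics" (4x4, takes a point from camera to world coordinates); the wrist camera has in their place "mount" (4x4, takes a point from camera to tool coordinates, whose origin is the TCP and whose axes are the flange's). Camera axes: x right, y up, looking along -z (the intrinsics and any distortion apply to the point x, -y, -z); pixel columns grow to the right and rows downward; lengths in m; the calibration is good to about 2 mm. A picture is of the moment at which its call begins: read the wrist's pose just before it.
- r.finish_job(): hands the job in, once; it reports no verdict.
The state is a dict: "time_s": time; "joints": joint angles; "joint_velocities": joint speeds; "effort": joint torques, N m; "tcp_pos": TCP position; "ee_rot": TCP orientation; "wrist_force": force on the tool from outside, world axes, zero at the start; "moment": the same for the moment, N m; "gripper_width": opening from 0.0 (shut) to 1.0 (fully open).
Only numpy, scipy, OpenCV 4.12 (cv2) and the standard library are available. Lean on these libraries where they do the work, as an engineer would, in place of code of your own. Each camera call takes 0.05 s, during which the arm holds its last target. There are 200 camera calls.

## Working session

There is one attempt and no reset: what is moved stays moved. The work goes in short steps, Python scripts to look and compute and a tool call to move; the robot and the scene stay as the last step left them, time stands still between calls to the robot, and variables do not carry over. Pictures are saved under pics/ and viewed, about 8 in all and at most 12, crops included, and the job is handed in when it is done.

Besides the shell and the picture viewer there is one more tool, called after "Request:" as name(argument=value, ...) on one line, values as JSON. play_rows: Moves the arm, as the interface text tells. Its arguments: {"type":"object","properties":{"commands":{"type":"array","items":{"type":"array","items":{"type":"array","items":{"type":"number"}}}}},"required":["commands"]}

```bash
mkdir -p pics; cat > h.py <<'E'
import numpy as np, cv2
from station import r
def cap(n,fn=None):
    s=r.sense(); c=r.capture(n)
    if n=="wrist":
        T=np.eye(4);T[:3,:3]=np.array(s["ee_rot"]);T[:3,3]=s["tcp_pos"];c["T"]=T@np.array(c["mount"])
    else: c["T"]=np.array(c["extrinsics"])
    if fn: cv2.imwrite("pics/"+fn,c["image"][:,:,::-1])
    return c
def cloud(c):
    """world points HxWx3 from range"""
    h,w=c["range_z"].shape;u,v=np.meshgrid(np.arange(w),np.arange(h))
    p=np.stack([u,v],-1).reshape(-1,2)
    return (rays(c,p)*c["range_z"].reshape(-1,1)+c["T"][:3,3]).reshape(h,w,3)
def rays(c,p):
    """world dirs, unit optical depth"""
    k=np.array([c["k1"],0,0,0],float)
    q=cv2.undistortPoints(np.asarray(p,float).reshape(-1,1,2),np.array(c["intrinsics"],float),k)[:,0]
    return np.c_[q[:,0],-q[:,1],-np.ones(len(q))]@c["T"][:3,:3].T
def onplane(c,p,z):
    d=rays(c,p);o=c["T"][:3,3];return o+d*((z-o[2])/d[:,2])[:,None]
E
python3 - <<'E'
from h import *
a=cap("scene");b=cap("side");w=cap("wrist")
for n,c in (("scene",a),("side",b)): 
    print(n,np.round(c["T"],3).tolist(),c["k1"],c["intrinsics"])
print(np.round(w["mount"],3).tolist())
cv2.imwrite("pics/a.png",a["image"][:,:,::-1])
cv2.imwrite("pics/b.png",cv2.resize(np.hstack([b["image"],w["image"]])[:,:,::-1],(800,300)))
print(r.sense())
E
```

```text
scene [[0.062, -0.835, 0.547, 1.093], [0.998, 0.055, -0.03, -0.021], [-0.005, 0.548, 0.837, 0.957], [0.0, 0.0, 0.0, 1.0]] -0.03896282045080714 [[397.41895776   0.         283.27386941]
 [  0.         397.41895776 210.78070536]
 [  0.           0.           1.        ]]
side [[0.778, 0.43, -0.458, 0.021], [-0.628, 0.531, -0.569, -0.703], [-0.001, 0.73, 0.683, 0.982], [0.0, 0.0, 0.0, 1.0]] 0.02163651340291293 [[501.16753952   0.         269.82574109]
 [  0.         501.16753952 208.48828638]
 [  0.           0.           1.        ]]
[[0.0, 0.957, 0.29, 0.08], [1.0, 0.0, -0.001, 0.0], [-0.001, 0.29, -0.957, -0.163], [0.0, 0.0, 0.0, 1.0]]
{'time_s': 0.15, 'joints': array([ 1.48176317e+01,  2.20796605e+01,  3.98778513e-01, -1.89005023e-02,
       -6.84113117e+01, -1.48174647e+01]), 'joint_velocities': array([-0.04625698, -0.09653274,  0.2930582 ,  0.16761622, -0.09586678,
        0.00361501]), 'effort': array([ 3.86667998e-04, -3.91052306e+01,  1.87588084e+01,  4.22235444e+00,
        1.23758311e-02, -1.38926293e-04]), 'tcp_pos': array([6.24555324e-01, 2.05122994e-05, 2.21732458e-01]), 'ee_rot': array([[-1.18614388e-04, -9.99998658e-01, -1.63399974e-03],
       [-9.99999986e-01,  1.18802411e-04, -1.14972982e-04],
       [ 1.15166951e-04,  1.63398608e-03, -9.99998658e-01]]), 'wrist_force': array([-0.56041742, -0.33818053, -0.21624349]), 'moment': array([-0.00760445,  0.01111045,  0.0457114 ]), 'gripper_width': 1.0017573698401174}
```

View pics/a.png

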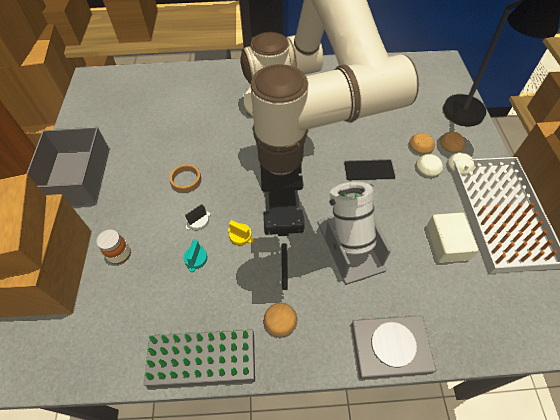

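View pics/b.png

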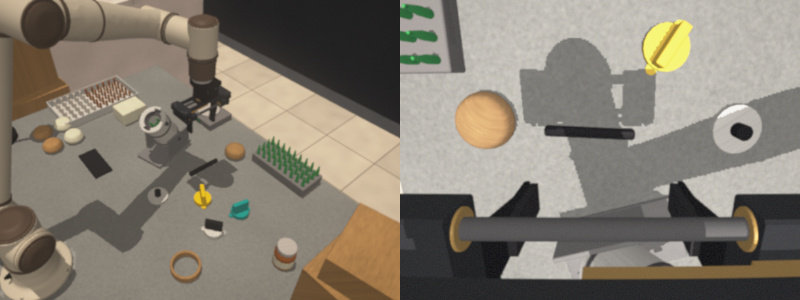

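Candidates in the scene view: a silver disc with a black bar at (197,217), a yellow look-alike at (239,233), a turquoise look-alike at (195,256), and the jar lid with a round knob, which the side view shows at about (220,273) at full resolution. I choose the silver one with the long bar. Next I check it in a crop and measure it along with the canister.

```bash
python3 - <<'E'
from h import *
a=cap("scene");b=cap("side")
ca=a["image"][190:280,150:270];cb=b["image"][260:360,190:370]
cv2.imwrite("pics/c.png",np.hstack([cv2.resize(ca,(400,300),interpolation=2),cv2.resize(cb,(400,300),interpolation=2)])[:,:,::-1])
for n,c,roi in (("scene",a,(195,240,180,215)),("side",b,(295,345,275,325))):
    P=cloud(c);y0,y1,x0,x1=roi
    Q=P[y0:y1,x0:x1].reshape(-1,3);I=c["image"][y0:y1,x0:x1].reshape(-1,3).max(1)
    z=Q[:,2];print(n,"z pct",np.percentile(z,[2,50,90,99]).round(4))
    m=(z>.048)&(z<.062);print(" bar top",m.sum(),Q[m].mean(0).round(4),cv2.minAreaRect((Q[m,:2]*1000).astype(np.float32)))
    m=(z>.011)&(z<.021);print(" disc",m.sum(),Q[m].mean(0).round(4),cv2.minEnclosingCircle((Q[m,:2]*1000).astype(np.float32)))
# canister: cluster points
for n,c,roi in (("scene",a,(170,285,315,400)),("side",b,(140,230,180,270))):
    P=cloud(c);y0,y1,x0,x1=roi;Q=P[y0:y1,x0:x1].reshape(-1,3)
    m=Q[:,2]>.13;print(n,m.sum(),Q[m].min(0),Q[m].max(0),np.median(Q[m],0))
    np.save(n+"_can.npy",Q[m])
E
```

```text
scene z pct [-0.0019  0.0024  0.0386  0.0573]
 bar top 118 [ 0.4881 -0.2291  0.0543] ((486.6288146972656, -229.54348754882812), (16.112154006958008, 56.430877685546875), 35.941246032714844)
 disc 156 [ 0.4999 -0.2216  0.0169] ((489.15924072265625, -228.69876098632812), 30.070152282714844)
side z pct [-0.0036  0.0011  0.0377  0.0563]
 bar top 160 [ 0.4846 -0.2292  0.0532] ((485.0709533691406, -228.17007446289062), (15.667781829833984, 55.8602294921875), 36.17667007446289)
 disc 249 [ 0.4756 -0.2376  0.0158] ((515.9259033203125, -222.56045532226562), 62.8636474609375)
scene 1982 [ 0.49688418 -0.0208126   0.1300795 ] [1.09316426 0.23098416 0.95658497] [0.587804   0.17467468 0.17090052]
side 2302 [ 0.02068833 -0.70274034  0.1300255 ] [0.62210595 0.22935556 0.98172625] [0.54767144 0.13476558 0.19306134]
```

View pics/c.png

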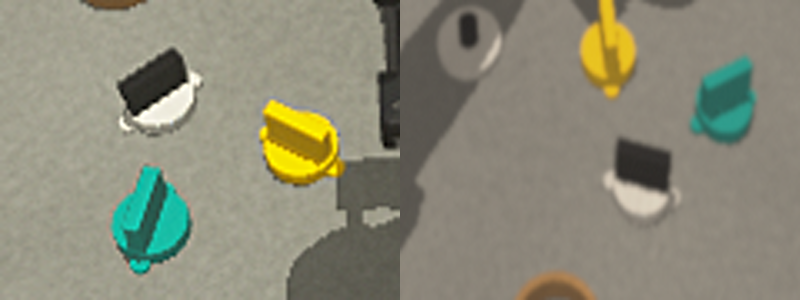

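The crop shows the silver disc with the black bar and two pale lugs, at about (160,95) in the left half and (640,175) in the right. The yellow and turquoise copies are clearly separate, and the jar lid's knob is at (468,30) in the right half. Lid centre is about (0.486, -0.229), with the bar along 126°. Next is the canister fit.

```bash
cat > can.py <<'E'
from h import *
from scipy.optimize import least_squares
t=.55
def frame(psi): # psi: heading of can x (back)
    x=np.array([np.cos(t)*np.cos(psi),np.cos(t)*np.sin(psi),np.sin(t)]);y=np.array([-np.sin(psi),np.cos(psi),0]);return np.c_[x,y,np.cross(x,y)]
def fit(Q,p0,it=6):
    """collar outer cylinder (r 51.5, z -18..0) and top face (r 33..51.5)"""
    p=np.array(p0,float)
    for k in range(it):
        R=frame(p[2]);c=np.array([p[0],p[1],.185]);L=(Q-c)@R;rr=np.hypot(L[:,0],L[:,1]);tol=[.012,.009,.006,.005,.004,.004][k]
        top=Q[(abs(L[:,2])<tol)&(rr>.034)&(rr<.050)];side=Q[(abs(rr-.0485)<tol)&(L[:,2]<-.03)&(L[:,2]>-.07)]
        ed=Q[(abs(L[:,2])<tol)&(abs(rr-.0515)<tol)]
        def f(p):
            R=frame(p[2]);c=np.array([p[0],p[1],.185])
            a=((top-c)@R)[:,2];s=(side-c)@R
            return np.r_[a,np.hypot(s[:,0],s[:,1])-.0485]
        p=least_squares(f,p,loss="soft_l1",f_scale=.002).x
    return p,len(top),len(side),np.sqrt(np.mean(f(p)**2))
if __name__=="__main__":
    S=[np.load(n+"_can.npy") for n in("scene","side")]
    for Q in S+[np.vstack(S)]:
        Q=Q[(Q[:,2]<.25)&(Q[:,0]>.4)&(Q[:,0]<.75)&(Q[:,1]>.09)]
        for psi0 in(-.3,0,.3): 
            p,*i=fit(Q,[.53,.17,psi0]);print(p.round(4),i)
E
python3 can.py
```

```text
[0.5412 0.1723 0.2642] [299, 588, np.float64(0.0016664543815031701)]
[0.5412 0.1723 0.2642] [299, 588, np.float64(0.0016664543815088128)]
[0.5412 0.1723 0.2642] [299, 588, np.float64(0.0016664543814584349)]
[0.5401 0.1744 0.2711] [441, 195, np.float64(0.0018189476877431086)]
[0.5401 0.1744 0.2711] [441, 195, np.float64(0.0018189476877299483)]
[0.5401 0.1744 0.2716] [440, 195, np.float64(0.0018135665275305151)]
[0.5409 0.173  0.2638] [746, 791, np.float64(0.0018394489409975826)]
[0.5409 0.173  0.2638] [746, 791, np.float64(0.0018394489410141527)]
[0.5409 0.173  0.2638] [746, 791, np.float64(0.0018394489410001075)]
```

Request:
play_rows(commands=[[[-0.03, -0.05, 0, 0, 0, 0.13, 0], [-0.06, -0.1, 0, 0, 0, 0.26, 0], [-0.09, -0.15, 0, 0, 0, 0.4, 0], [-0.12, -0.2, 0, 0, 0, 0.52, 0], [-0.138, -0.229, -0.02, 0, 0, 0.628, 0]]])

```text
time_s: 0.75
tcp_pos: [0.4971, -0.2142, 0.2102]
ee_rot: [[0.592, -0.806, 0.005], [-0.806, -0.592, -0.001], [0.004, -0.003, -1.0]]
wrist_force: [0.5, -0.9, -0.5]
gripper_width: 1.001
```

The canister mouth fit agrees across both views: (0.541, 0.173, 0.185), with its x axis heading 15°. Now I let the arm settle and refine the lid from the wrist camera.

Request:
play_rows(commands=[[[0, 0, 0, 0, 0, 0, 0], [0, 0, 0, 0, 0, 0, 0], [0, 0, 0, 0, 0, 0, 0]]])

```text
time_s: 1.05
tcp_pos: [0.4979, -0.212, 0.2087]
ee_rot: [[0.588, -0.809, 0.001], [-0.809, -0.588, -0.0], [0.001, -0.001, -1.0]]
wrist_force: [-0.8, 0.7, 1.0]
gripper_width: 1.001
```

```bash
python3 - <<'E'
from h import *
print(r.sense()["tcp_pos"],r.sense()["joints"].round(1))
c=cap("wrist","d.png");P=cloud(c);Q=P.reshape(-1,3)
near=np.hypot(Q[:,0]-.486,Q[:,1]+.229)<.045
m=near&(Q[:,2]>.046)&(Q[:,2]<.062)
print(m.sum(),Q[m].mean(0),cv2.minAreaRect((Q[m,:2]*1000).astype(np.float32)))
m=near&(Q[:,2]>.012)&(Q[:,2]<.02);print(m.sum(),cv2.minEnclosingCircle((Q[m,:2]*1000).astype(np.float32)))
E
```

```text
[ 0.49786569 -0.21204401  0.20867246] [ -5.9  14.5 -12.7   0.  -62.8  41.9]
1041 [ 0.48774786 -0.23205704  0.05403495] ((486.97589111328125, -230.9454803466797), (13.902288436889648, 55.739601135253906), 37.38711929321289)
2040 ((486.84356689453125, -230.8789825439453), 30.43243408203125)
```

View pics/d.png

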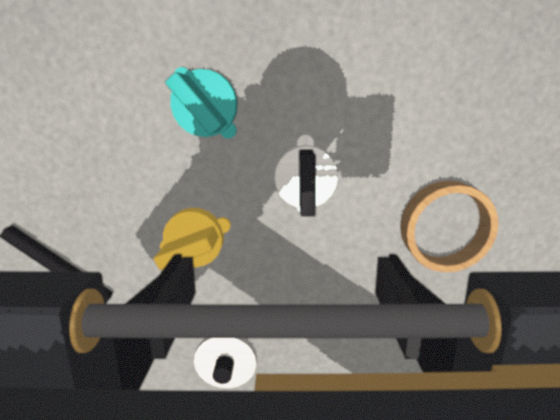

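The wrist view shows the silver lid at (307,178) with yellow (195,240), turquoise (203,100) and tape (450,225) clear of the fingers' path. Descend and grip.

Request:
play_rows(commands=[[[-0.011, -0.019, -0.04, 0, 0, 0.023, 0], [-0.011, -0.019, -0.085, 0, 0, 0.023, 0], [-0.011, -0.019, -0.13, 0, 0, 0.023, 0], [-0.011, -0.019, -0.165, 0, 0, 0.023, 0], [-0.011, -0.019, -0.186, 0, 0, 0.023, 0]]])

```text
time_s: 1.6
tcp_pos: [0.4856, -0.2299, 0.0195]
ee_rot: [[0.607, -0.794, -0.004], [-0.794, -0.607, 0.001], [-0.003, 0.003, -1.0]]
wrist_force: [0.4, -0.0, -0.1]
gripper_width: 1.0
```

Request:
play_rows(commands=[[[0, 0, 0, 0, 0, 0, 0], [0, 0, 0, 0, 0, 0, 0]]])

```text
time_s: 1.8
tcp_pos: [0.4874, -0.2308, 0.0227]
ee_rot: [[0.608, -0.794, 0.001], [-0.794, -0.608, -0.0], [0.001, -0.0, -1.0]]
wrist_force: [-0.4, -0.3, 0.4]
gripper_width: 1.005
```

Request:
play_rows(commands=[[[0, 0, 0, 0, 0, 0, 1], [0, 0, 0, 0, 0, 0, 1], [0, 0, 0, 0, 0, 0, 1], [0, 0, 0, 0, 0, 0, 1], [0, 0, 0, 0, 0, 0, 1]]])

```text
time_s: 2.3
tcp_pos: [0.4862, -0.2314, 0.0227]
ee_rot: [[0.606, -0.796, 0.001], [-0.796, -0.606, -0.0], [0.001, -0.001, -1.0]]
wrist_force: [-0.2, -0.7, -0.6]
gripper_width: 0.631
```

Request:
play_rows(commands=[[[0, 0, 0, 0, 0, 0, 1], [0, 0, 0, 0, 0, 0, 1], [0, 0, 0, 0, 0, 0, 1], [0, 0, 0.02, 0, 0, 0, 1], [0, 0, 0.04, 0, 0, 0, 1]]])

```text
time_s: 2.8
tcp_pos: [0.4855, -0.2313, 0.0621]
ee_rot: [[0.606, -0.795, -0.002], [-0.795, -0.606, 0.0], [-0.002, 0.002, -1.0]]
wrist_force: [-0.5, -0.7, 0.0]
gripper_width: 0.173
```

Request:
play_rows(commands=[[[0, 0, 0.05, 0, 0, 0, 1], [0, 0, 0.1, 0, 0, 0, 1], [0, 0, 0.15, 0, 0, 0, 1], [0, 0, 0.2, 0, 0, 0, 1], [0, 0, 0.25, 0, 0, 0, 1]]])

```text
time_s: 3.3
tcp_pos: [0.4855, -0.2312, 0.3146]
ee_rot: [[0.606, -0.795, 0.0], [-0.795, -0.606, 0.0], [0.0, -0.0, -1.0]]
wrist_force: [1.7, -0.6, -0.6]
gripper_width: 0.005
```

```bash
cat > goal.py <<'E'
from can import *
from scipy.spatial.transform import Rotation as Ro
C=np.array([.541,.173,.185]);PSI=.264
R=frame(PSI)
def delta(h,turn=0,s=None,off=(0,0)):
    """TCP shift+rotvec for lid underside at can z=h, lid turned by -turn deg; grip: TCP 23 mm above underside"""
    s=s or r.sense();q=np.radians(turn)
    G=R@Ro.from_euler('z',-q).as_matrix()@np.diag([1,-1,-1])
    T=C+R@np.array([off[0],off[1],h+.023])
    return (T-s["tcp_pos"]).round(4),Ro.from_matrix(G@np.array(s["ee_rot"]).T).as_rotvec().round(4)
E
python3 - <<'E'
from goal import *
s=r.sense();print(s["tcp_pos"],s["joints"].round(1),s["gripper_width"],s["wrist_force"]);print(delta(.10))
cap("scene","e.png")
E
```

```text
[ 0.48547014 -0.23124834  0.31458182] [ -8.2  10.4  -2.6  -0.  -76.9  45.5] 0.004648381555031276 [ 1.701948   -0.593868   -0.64380248]
(array([-0.0065,  0.3875, -0.0247]), array([-0.188 , -0.5514,  1.1523]))
```

View pics/e.png

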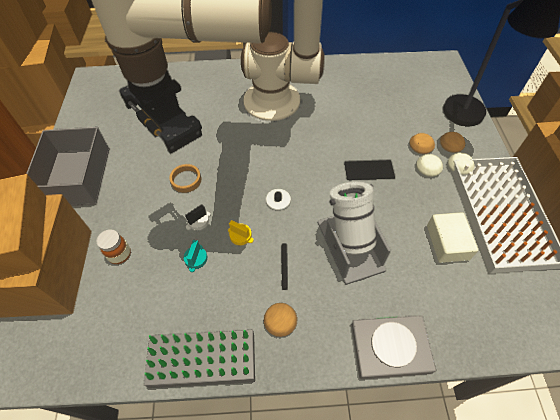

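I lifted too early: the fingers close slowly, width was still 0.173 at the lift, and they shut on nothing. The lid still stands at (197,217), so I open and go down again, checking its pose from the wrist camera on the way.

Request:
play_rows(commands=[[[0, 0, -0.05, 0, 0, 0, 0], [0, 0, -0.1, 0, 0, 0, 0], [0, 0, -0.1, 0, 0, 0, 0], [0, 0, -0.1, 0, 0, 0, 0], [0, 0, -0.1, 0, 0, 0, 0]]])

```text
time_s: 3.85
tcp_pos: [0.4881, -0.2321, 0.2152]
ee_rot: [[0.607, -0.795, 0.005], [-0.795, -0.607, -0.002], [0.005, -0.003, -1.0]]
wrist_force: [1.0, 0.1, 0.4]
gripper_width: 0.374
```

Request:
play_rows(commands=[[[0, 0, 0, 0, 0, 0, 0], [0, 0, 0, 0, 0, 0, 0], [0, 0, 0, 0, 0, 0, 0], [0, 0, 0, 0, 0, 0, 0], [0, 0, 0, 0, 0, 0, 0]]])

```text
time_s: 4.35
tcp_pos: [0.4862, -0.2314, 0.2125]
ee_rot: [[0.606, -0.795, 0.0], [-0.795, -0.606, -0.0], [0.0, -0.0, -1.0]]
wrist_force: [-0.2, 0.2, 0.7]
gripper_width: 0.831
```

```bash
python3 - <<'E'
from h import *
s=r.sense();print(s["tcp_pos"],s["ee_rot"].round(3).tolist(),s["gripper_width"])
c=cap("wrist");P=cloud(c);Q=P.reshape(-1,3)
near=np.hypot(Q[:,0]-.486,Q[:,1]+.229)<.045
m=near&(Q[:,2]>.046)&(Q[:,2]<.062)
print(m.sum(),Q[m].mean(0),cv2.minAreaRect((Q[m,:2]*1000).astype(np.float32)))
m=near&(Q[:,2]>.012)&(Q[:,2]<.02);print(m.sum(),cv2.minEnclosingCircle((Q[m,:2]*1000).astype(np.float32)))
E
```

```text
[ 0.48616755 -0.23139659  0.21250567] [[0.606, -0.795, 0.0], [-0.795, -0.606, -0.0], [0.0, -0.0, -1.0]] 0.8309653198311393
980 [ 0.4876546  -0.23218151  0.05420679] ((486.6748046875, -231.18637084960938), (13.525111198425293, 55.91822052001953), 36.964759826660156)
2017 ((486.6226806640625, -231.03501892089844), 30.41645050048828)
```

The lid has not moved and the alignment holds. Down again, then a full close with a width check.

Request:
play_rows(commands=[[[0, 0, -0.045, 0, 0, 0, 0.2], [0, 0, -0.09, 0, 0, 0, 0.2], [0, 0, -0.135, 0, 0, 0, 0.2], [0, 0, -0.17, 0, 0, 0, 0.2], [0, 0, -0.19, 0, 0, 0, 0.4]]])

```text
time_s: 4.9
tcp_pos: [0.4842, -0.2311, 0.0192]
ee_rot: [[0.606, -0.796, -0.005], [-0.796, -0.606, 0.001], [-0.004, 0.003, -1.0]]
wrist_force: [-0.0, 0.1, 0.8]
gripper_width: 0.771
```

Request:
play_rows(commands=[[[0, 0, 0, 0, 0, 0, 1], [0, 0, 0, 0, 0, 0, 1], [0, 0, 0, 0, 0, 0, 1], [0, 0, 0, 0, 0, 0, 1], [0, 0, 0, 0, 0, 0, 1]]])

```text
time_s: 5.4
tcp_pos: [0.4869, -0.2315, 0.0236]
ee_rot: [[0.606, -0.795, 0.002], [-0.795, -0.606, -0.0], [0.002, -0.002, -1.0]]
wrist_force: [-0.4, -0.2, 0.2]
gripper_width: 0.34
```

Request:
play_rows(commands=[[[0, 0, 0, 0, 0, 0, 1], [0, 0, 0, 0, 0, 0, 1], [0, 0, 0, 0, 0, 0, 1], [0, 0, 0, 0, 0, 0, 1], [0, 0, 0, 0, 0, 0, 1]]])

```text
time_s: 5.9
tcp_pos: [0.4865, -0.2314, 0.0228]
ee_rot: [[0.606, -0.795, 0.001], [-0.795, -0.606, -0.0], [0.001, -0.001, -1.0]]
wrist_force: [-0.2, 1.5, 4.8]
gripper_width: 0.161
```

Request:
play_rows(commands=[[[0, 0, 0, 0, 0, 0, 1], [0, 0, 0, 0, 0, 0, 1], [0, 0, 0, 0, 0, 0, 1]]])

```text
time_s: 6.2
tcp_pos: [0.4865, -0.2314, 0.0228]
ee_rot: [[0.606, -0.795, 0.001], [-0.795, -0.606, -0.0], [0.001, -0.001, -1.0]]
wrist_force: [-0.3, 1.5, 4.9]
gripper_width: 0.164
```

Width is 0.164, about 14 mm, which matches the bar. Lift, then compute the approach.

Request:
play_rows(commands=[[[0, 0, 0.03, 0, 0, 0, 1], [0, 0, 0.08, 0, 0, 0, 1], [0, 0, 0.13, 0, 0, 0, 1], [0, 0, 0.18, 0, 0, 0, 1], [0, 0, 0.23, 0, 0, 0, 1]]])

```text
time_s: 6.7
tcp_pos: [0.4849, -0.2311, 0.2531]
ee_rot: [[0.606, -0.796, -0.002], [-0.796, -0.606, 0.001], [-0.002, 0.001, -1.0]]
wrist_force: [1.5, -0.2, -2.3]
gripper_width: 0.158
```

Request:
play_rows(commands=[[[0, 0, 0.05, 0, 0, 0, 1], [0, 0, 0.075, 0, 0, 0, 1], [0, 0, 0.075, 0, 0, 0, 1]]])

```text
time_s: 7.0
tcp_pos: [0.4873, -0.2319, 0.3309]
ee_rot: [[0.606, -0.796, 0.007], [-0.796, -0.606, -0.002], [0.006, -0.005, -1.0]]
wrist_force: [-0.1, 0.0, -2.9]
gripper_width: 0.155
```

```bash
python3 - <<'E'
from goal import *
s=r.sense();print(s["tcp_pos"],s["joints"].round(1),s["gripper_width"],s["wrist_force"]);print(delta(.10))
E
```

```text
[ 0.48734736 -0.23190704  0.33089037] [ -8.2  10.1  -0.8   0.  -78.7  45.5] 0.15481313692230803 [-5.23356553e-02  1.00444448e-03 -2.86397566e+00]
(array([-0.0084,  0.3881, -0.041 ]), array([-0.1903, -0.5441,  1.1518]))
```

Request:
play_rows(commands=[[[0, 0.039, 0, -0.019, -0.054, 0.115, 1], [-0.001, 0.078, 0, -0.038, -0.109, 0.23, 1], [-0.002, 0.117, 0, -0.057, -0.163, 0.346, 1], [-0.003, 0.155, 0, -0.076, -0.218, 0.461, 1], [-0.004, 0.194, 0, -0.095, -0.272, 0.576, 1]]])

```text
time_s: 7.5
tcp_pos: [0.4804, -0.0361, 0.3241]
ee_rot: [[0.907, -0.318, 0.277], [-0.328, -0.945, -0.013], [0.265, -0.079, -0.961]]
wrist_force: [0.0, 1.0, -2.2]
gripper_width: 0.158
```

Request:
play_rows(commands=[[[0, 0.039, 0, -0.019, -0.054, 0.115, 1], [-0.001, 0.078, 0, -0.038, -0.109, 0.23, 1], [-0.002, 0.117, 0, -0.057, -0.163, 0.346, 1], [-0.003, 0.155, 0, -0.076, -0.218, 0.461, 1], [-0.004, 0.194, 0, -0.095, -0.272, 0.576, 1]]])

```text
time_s: 8.0
tcp_pos: [0.4761, 0.1573, 0.3238]
ee_rot: [[0.827, 0.264, 0.497], [0.229, -0.965, 0.13], [0.514, 0.007, -0.858]]
wrist_force: [1.1, 0.6, -2.5]
gripper_width: 0.158
```

Request:
play_rows(commands=[[[0, 0, 0, 0, 0, 0, 1], [0, 0, 0, 0, 0, 0, 1]]])

```text
time_s: 8.2
tcp_pos: [0.4766, 0.156, 0.3239]
ee_rot: [[0.829, 0.259, 0.496], [0.225, -0.966, 0.128], [0.512, 0.006, -0.859]]
wrist_force: [-0.3, -0.2, -1.5]
gripper_width: 0.154
```

```bash
python3 - <<'E'
from goal import *
s=r.sense();print(s["tcp_pos"],s["joints"].round(1),s["gripper_width"],s["wrist_force"]);print(delta(.05))
E
```

```text
[0.47657214 0.1560149  0.32387819] [ 44.7  -9.5 -36.3  24.4 -38.6  44.5] 0.15375934319064186 [-0.29720521 -0.20689501 -1.54092461]
(array([ 0.0276,  0.007 , -0.0766]), array([ 0.009 , -0.0105,  0.002 ]))
```

Request:
play_rows(commands=[[[0.01, 0.003, -0.03, 0.005, -0.005, 0.001, 1], [0.02, 0.005, -0.055, 0.009, -0.01, 0.002, 1], [0.028, 0.007, -0.077, 0.009, -0.01, 0.002, 1], [0.028, 0.007, -0.077, 0.009, -0.01, 0.002, 1]]])

```text
time_s: 8.6
tcp_pos: [0.5048, 0.1601, 0.2448]
ee_rot: [[0.826, 0.256, 0.502], [0.22, -0.967, 0.131], [0.519, 0.002, -0.855]]
wrist_force: [0.1, -0.6, -1.7]
gripper_width: 0.158
```

```bash
python3 - <<'E'
from goal import *
s=r.sense();print(s["tcp_pos"],s["joints"].round(1));print(delta(.005))
b=cap("side");a=cap("scene");w=cap("wrist","w1.png")
cv2.imwrite("pics/f.png",np.hstack([cv2.resize(a["image"][120:270,290:430],(390,420),interpolation=2),cv2.resize(b["image"][90:240,140:280],(392,420),interpolation=2)])[:,:,::-1])
# lid in world cloud: disc/bar points
for n,c in(("scene",a),("side",b),("wrist",w)):
    Q=cloud(c).reshape(-1,3);L=(Q-C)@R;I=c["image"].reshape(-1,3)
    rr=np.hypot(L[:,0],L[:,1])
    m=(rr<.05)&(L[:,2]>.040)&(L[:,2]<.068);print(n,"lid",m.sum(),L[m].min(0).round(4),L[m].max(0).round(4))
    m=(rr<.038)&(abs(L[:,2]-.066)<.004);print("  disc top",m.sum(),L[m].mean(0).round(4))
    p,*i=fit(Q[(rr<.08)&(L[:,2]<.015)],[C[0],C[1],PSI]) ;print("  can",p.round(4),i)
E
```

```text
[0.50477353 0.16012747 0.24482249] [ 39.5  -2.6 -45.2  35.1 -22.2  35.6]
(array([ 0.0221,  0.0091, -0.036 ]), array([ 0.0031, -0.0037,  0.0046]))
scene lid 229 [-0.0245 -0.0323  0.0516] [0.0435 0.0283 0.068 ]
  disc top 169 [ 0.0133 -0.0072  0.0668]
  can [0.5411 0.1723 0.2703] [297, 599, np.float64(0.001591320251441692)]
side lid 96 [-0.0428 -0.0311  0.0465] [0.0108 0.0145 0.0677]
  disc top 27 [-0.0275 -0.0071  0.0652]
  can [0.54   0.1745 0.2651] [281, 300, np.float64(0.001634665112431153)]
wrist lid 2948 [-0.0038 -0.0317  0.0514] [0.0424 0.0282 0.068 ]
  disc top 3871 [ 0.017  -0.0018  0.0678]
  can [0.5406 0.1713 0.2642] [5114, 245, np.float64(0.0007675495827311987)]
```

View pics/f.png

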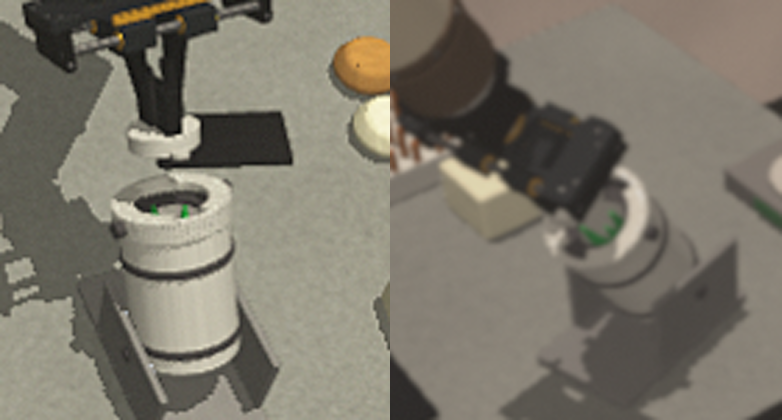

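View pics/w1.png

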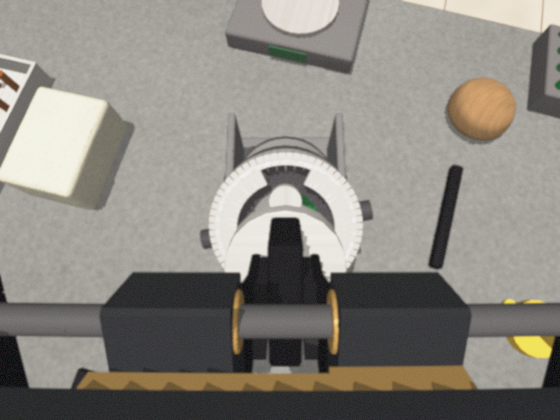

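Picture f shows the lid held square about 50 mm over the mouth. The wrist view shows the front gap at (287,172), the lid lug at (287,192) and the collar ring centred at about (286,225). Joint 5 is heading towards its -9° limit, so I check reachability with a linear kinematic fit. I also measure the lid's offset from the collar in the wrist camera alone.

```bash
cat > rel.py <<'E'
from goal import *
def circ(L,z,rad,tol,bins,c0=(0,0)):
    m=abs(L[:,2]-z)<tol;P=L[m,:2]-c0;rr=np.hypot(*P.T);k=(rr<rad+.006)&(rr>rad-.012);P=P[k];rr=rr[k]
    a=np.degrees(np.arctan2(P[:,1],P[:,0]))//5
    E=[P[a==b][np.argsort(rr[a==b])[-3:]].mean(0) for b in np.unique(a) if bins(b*5+2.5) and (a==b).sum()>8]
    E=np.array(E)+c0
    f=least_squares(lambda q:np.hypot(E[:,0]-q[0],E[:,1]-q[1])-q[2],[*c0,rad],loss="soft_l1",f_scale=.001)
    g=least_squares(lambda q:np.hypot(E[:,0]-q[0],E[:,1]-q[1])-rad,c0,loss="soft_l1",f_scale=.001)
    return len(E),f.x.round(4),g.x.round(4)
E
python3 - <<'E'
from rel import *
s=r.sense();tl=R.T@(s["tcp_pos"]-C);print("tcp in can",tl.round(4),"tool x in can",(R.T@s["ee_rot"])[:,0].round(3),(R.T@s["ee_rot"])[:,2].round(3))
c=cap("wrist");L=(cloud(c).reshape(-1,3)-C)@R
m=(np.hypot(L[:,0],L[:,1])>.036)&(np.hypot(L[:,0],L[:,1])<.05)&(abs(L[:,2])<.006);print("collar z",np.median(L[m,2]),m.sum())
print("collar",circ(L,0,.0515,.003,lambda a:abs(a)<110))
zt=tl[2]-.007; m=(np.hypot(L[:,0],L[:,1])<.03)&(abs(L[:,2]-zt)<.006);print("disc top z",np.median(L[m,2]),zt)
print("disc",circ(L,np.median(L[m,2]),.0305,.003,lambda a:30<abs(a)<100,tl[:2]))
# kinematics
J=np.radians([[14.82,22.08,.40],[-5.9,14.5,-12.7],[-8.2,10.4,-2.6],[-8.2,10.1,-.8],[44.7,-9.5,-36.3],[39.5,-2.6,-45.2]])
T=np.array([[.62456,0,.22173],[.49787,-.21204,.20867],[.48547,-.23125,.31458],[.48735,-.23191,.33089],[.47657,.15602,.32388],[.50477,.16013,.24482]])
Z=np.array([[-.0016,0,-1],[.001,0,-1],[0,0,-1],[.007,-.002,-1],[.496,.128,-.859],[.502,.131,-.855]])
A=[];b=[]
for (j1,j2,j3),t_,z in zip(J,T,Z):
    g=j2-j3;K=np.array([[0,np.sin(j2),np.cos(g),np.sin(g),0,1],[0,0,0,0,1,0],[1,np.cos(j2),-np.sin(g),np.cos(g),0,0]])
    A.append(np.c_[Ro.from_euler('z',j1).as_matrix()@K,z]);b.append(t_)
A=np.vstack(A);b=np.hstack(b);q,res,rk,sv=np.linalg.lstsq(A,b,rcond=1e-4);print("h L1 L2 E a x0 d",q.round(4),rk,np.abs(A@q-b).max())
def fk(j,z):
    j1,j2,j3=j;g=j2-j3;K=np.array([[0,np.sin(j2),np.cos(g),np.sin(g),0,1],[0,0,0,0,1,0],[1,np.cos(j2),-np.sin(g),np.cos(g),0,0]])
    return np.c_[Ro.from_euler('z',j1).as_matrix()@K,z]@q
for h in(.048,.02,0,-.013):
    for al in(0,.08):
        z=R@Ro.from_euler('y',al).as_matrix()@np.array([0,0,-1.])
        t_=C+R@np.array([0,0,h+.023]);o=least_squares(lambda j:fk(j,z)-t_,J[5]);j=o.x;g=j[1]-j[2]
        f=np.array([np.cos(g)*np.cos(j[0]),np.cos(g)*np.sin(j[0]),-np.sin(g)]);print(h,al,np.degrees(j).round(1),"j5",-np.degrees(np.arccos(f@z)).round(1),o.cost)
E
```

```text
tcp in can [ 0.0041 -0.0005  0.0751] tool x in can [ 1.    -0.003  0.007] [ 0.007  0.001 -1.   ]
collar z 0.0005051484355177254 4624
collar (44, array([-0.0002, -0.0018,  0.0515]), array([-0.0002, -0.0018]))
disc top z 0.06897378759472698 0.06805632564594802
disc (28, array([ 0.0049, -0.0009,  0.0294]), array([ 0.0031, -0.0008]))
h L1 L2 E a x0 d [ 0.1593  0.5284  0.2725  0.0134 -0.1514  0.1472  0.3199] 7 0.02957350345301782
0.048 0 [ 43.8  -3.3 -44.3] j5 -25.2 1.864710744087179e-23
0.048 0.08 [ 42.   -1.6 -39.5] j5 -30.0 2.3471233867396673e-21
0.02 0 [ 42.6   0.8 -47.1] j5 -19.4 1.5316420965526458e-21
0.02 0.08 [ 41.    2.1 -42.1] j5 -24.0 8.443188794100792e-21
0 0 [ 41.8   3.9 -48.9] j5 -16.0 2.694769547971801e-19
0 0.08 [ 40.3   4.9 -43.8] j5 -19.9 1.8686443202847905e-18
-0.013 0 [ 41.4   6.  -50. ] j5 -14.3 5.4039910465522455e-18
-0.013 0.08 [ 39.9   6.8 -44.8] j5 -17.4 2.691915492094124e-17
```

Wrist-relative check: the collar centre is at y = -1.8 mm and the lid follows the TCP within 0.5 mm, so I shift the target by -1.4 mm in canister y. The kinematic fit is rough (residual up to 30 mm). It puts j5 near -14° at the seat, so the seat should be within reach but close to the limit. Down to just above the collar.

```bash
sed -i 's/^R=frame(PSI)/R=frame(PSI);C=C+R@np.array([-.0002,-.0014,.0005])/' goal.py; python3 - <<'E'
from goal import *
print(r.sense()["time_s"],delta(.02),delta(.008))
E
```

```text
8.8 (array([ 0.0125,  0.0021, -0.0298]), array([-0.0052,  0.0069,  0.0011])) (array([ 0.0186,  0.0037, -0.0401]), array([-0.0052,  0.0069,  0.0011]))
```

Request:
play_rows(commands=[[[0.006, 0.001, -0.015, 0, 0, 0, 1], [0.0125, 0.002, -0.03, 0, 0, 0, 1], [0.0125, 0.002, -0.03, 0, 0, 0, 1], [0.0125, 0.002, -0.03, 0, 0, 0, 1], [0.0125, 0.002, -0.03, 0, 0, 0, 1]]])

```text
time_s: 9.3
tcp_pos: [0.5191, 0.1662, 0.2223]
ee_rot: [[0.819, 0.261, 0.511], [0.22, -0.965, 0.141], [0.53, -0.003, -0.848]]
wrist_force: [0.9, -0.3, -1.6]
gripper_width: 0.157
```

Request:
play_rows(commands=[[[0, 0, 0, 0, 0, 0, 1], [0, 0, 0, 0, 0, 0, 1], [0, 0, 0, 0, 0, 0, 1]]])

```text
time_s: 9.6
tcp_pos: [0.5186, 0.1659, 0.2208]
ee_rot: [[0.82, 0.261, 0.51], [0.22, -0.965, 0.14], [0.528, -0.002, -0.849]]
wrist_force: [-0.3, -0.2, -1.6]
gripper_width: 0.156
```

```bash
python3 - <<'E'
from rel import *
s=r.sense();print(s["joints"].round(1),s["wrist_force"].round(1),delta(.02),delta(.004));tl=R.T@(s["tcp_pos"]-C)
print("tcp",tl.round(4),(R.T@s["ee_rot"])[:,0].round(3),(R.T@s["ee_rot"])[:,2].round(3))
c=cap("wrist","g.png");L=(cloud(c).reshape(-1,3)-C)@R
print("collar",circ(L,0,.0515,.003,lambda a:abs(a)<110))
print("disc",circ(L,tl[2]-.007,.0305,.003,lambda a:30<abs(a)<100,tl[:2]))
print(r.sense()["tcp_pos"]-s["tcp_pos"])
E
```

```text
[ 35.7   0.4 -48.8  45.5 -14.9  27.7] [-0.3 -0.2 -1.6] (array([ 0.0006, -0.0002,  0.0011]), array([-0.0042,  0.0058, -0.0001])) (array([ 0.0087,  0.002 , -0.0125]), array([-0.0042,  0.0058, -0.0001]))
tcp [-0.001   0.0004  0.0423] [ 1.    -0.001  0.007] [ 0.007  0.002 -1.   ]
collar (44, array([ 0.0001, -0.0006,  0.0514]), array([ 0.    , -0.0006]))
disc (28, array([-0.0001,  0.    ,  0.0294]), array([-0.002 ,  0.0001]))
[-3.77949564e-05 -1.27357042e-04 -1.91024959e-04]
```

View pics/g.png

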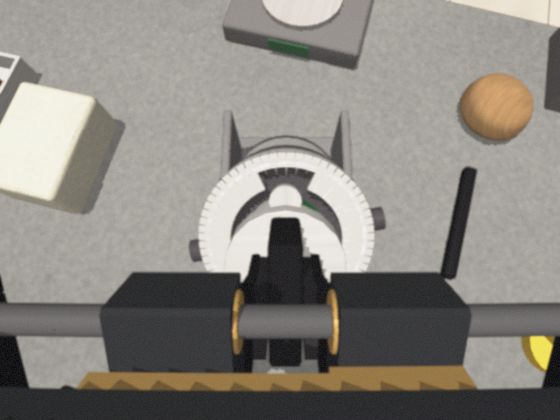

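The wrist view shows the lug at (287,195) just above the gap at (287,175), and the ring at (287,235), so the lid is centred. But j5 is already -14.9°, with its limit at -9.1°. I refit the kinematics with a lateral wrist offset along the j5 axis and predict the seat.

```bash
cat > kin.py <<'E'
from goal import *
J=np.radians([[14.82,22.08,.40,0,-68.41],[-5.9,14.5,-12.7,0,-62.8],[-8.2,10.4,-2.6,0,-76.9],[-8.2,10.1,-.8,0,-78.7],[44.7,-9.5,-36.3,24.4,-38.6],[39.5,-2.6,-45.2,35.1,-22.2],[35.7,.4,-48.8,45.5,-14.9]])
T=np.array([[.62456,0,.22173],[.49787,-.21204,.20867],[.48547,-.23125,.31458],[.48735,-.23191,.33089],[.47657,.15602,.32388],[.50477,.16013,.24482],[.5186,.1659,.2208]])
def parts(j):
    j1,j2,j3,j4,j5=j;g=j2-j3;F=Ro.from_euler('z',j1)*Ro.from_euler('y',g)   # forearm: x fwd
    W=F*Ro.from_euler('x',SG*j4);n=W.apply([0,1,0]);z=(W*Ro.from_euler('y',-j5)).apply([1,0,0])
    Z1=Ro.from_euler('z',j1).as_matrix()
    K=np.array([[0,np.sin(j2),0,1],[0,0,1,0],[1,np.cos(j2),0,0]]);M=Z1@K
    return np.c_[M[:,:2],F.apply([1,0,0]),F.apply([0,0,1]),M[:,2:],n,z],z
for SG in(1,-1):
    if np.linalg.norm(parts(J[4])[1]-[.496,.128,-.859])<.03: break
A=np.vstack([parts(j)[0] for j in J]);q=np.linalg.lstsq(A,T.ravel(),rcond=1e-5)[0]
def fk(j): M,z=parts(j);return M@q,z
def ik(t_,z,j0): 
    o=least_squares(lambda j:np.r_[fk(j)[0]-t_,(fk(j)[1]-z)],j0);return np.degrees(o.x).round(1),o.cost
if __name__=="__main__":
    print(SG,[np.abs(parts(j)[1]).round(3).tolist() for j in J[4:]]);print("h L1 L2 E a x0 b d",q.round(4),np.abs(A@q-T.ravel()).max())
    for h in(.02,0,-.013):
        for ax,ay in((0,0),(0,.05),(0,.1),(-.05,0),(.05,0),(-.1,0),(.1,0)):
            z=R@Ro.from_euler('xy',[ax,ay]).as_matrix()@np.array([0,0,-1.])
            print(h,ax,ay,*ik(C+R@np.array([0,0,h+.013])-z*-.010 if 0 else C+R@np.array([0,0,h+.042])+z*.019,z,J[6]))
E
python3 kin.py
```

```text
-1 [[0.495, 0.127, 0.859], [0.503, 0.133, 0.854], [0.509, 0.14, 0.849]]
h L1 L2 E a x0 b d [ 1.602e-01  5.651e-01  4.221e-01  2.000e-04  5.000e-04 -3.000e-04
 -1.603e-01  3.062e-01] 0.000626944152359532
0.02 0 0 [ 36.4   0.5 -47.8  43.  -16.2] 9.980131275202669e-24
0.02 0 0.05 [ 38.8   1.4 -42.8  30.7 -22.2] 1.9344040361425397e-30
0.02 0 0.1 [ 39.5   2.3 -38.5  23.  -27.4] 7.150669734718705e-29
0.02 -0.05 0 [ 36.    0.6 -49.2  50.9 -17.4] 3.205710392432554e-31
0.02 0.05 0 [ 37.1   0.5 -45.4  32.7 -16. ] 9.01188843297453e-29
0.02 -0.1 0 [ 36.1   0.9 -50.   56.5 -19.6] 1.6195999502896283e-21
0.02 0.1 0 [ 37.3   0.6 -42.   20.8 -17. ] 1.618405576759566e-19
0 0 0 [ 32.7   2.7 -50.1  53.2 -11.3] 3.60919271578168e-31
0 0 0.05 [ 37.3   3.6 -44.2  34.8 -18.5] 4.167712399653978e-31
0 0 0.1 [ 38.6   4.5 -39.4  25.  -24.2] 1.5670355377746983e-25
0 -0.05 0 [ 31.7   2.8 -51.3  61.8 -12.9] 1.6449106691503917e-27
0 0.05 0 [ 34.6   2.8 -47.5  39.9 -11.5] 1.1331314445800452e-25
0 -0.1 0 [ 31.9   3.1 -51.7  66.6 -15.5] 1.8083460470703235e-18
0 0.1 0 [ 36.2   2.9 -43.3  24.  -13.3] 7.029340000082198e-28
-0.013 0 0 [ 27.8   4.1 -52.   66.1  -7.2] 2.028151125491471e-19
-0.013 0 0.05 [ 36.1   5.  -45.3  38.4 -16. ] 3.200895567571586e-31
-0.013 0 0.1 [ 37.9   5.9 -40.1  26.6 -22.1] 5.59003359907861e-23
-0.013 -0.05 0 [ 27.1   4.2 -52.6  73.3  -9.5] 1.8293231697321085e-22
-0.013 0.05 0 [ 31.6   4.2 -49.7  49.2  -7.6] 3.649444651619373e-29
-0.013 -0.1 0 [ 28.1   4.5 -52.6  75.8 -12.8] 7.934831370875412e-32
-0.013 0.1 0 [ 35.1   4.5 -44.5  27.5 -10.5] 3.7176853801800596e-19
```

The model now fits within 0.6 mm. A straight tool at the seat would need j5 = -7.2°, which is out of range. A tool pitched about the jaw axis relative to the lid stays in range, so the plan is:
1. Lower the lid partway into the gaps.
2. Release it there, regrip with the tool pitched by α, push it home and turn.

Next I choose α.

```bash
cat >> kin.py <<'E'
def pose(h,turn,al,gh=.042,off=(0,0)):
    """tool pose with grip point gh above lid underside at can z=h, pitched al about jaw axis"""
    G=R@Ro.from_euler('z',-np.radians(turn)).as_matrix()@Ro.from_euler('y',al).as_matrix()@np.diag([1,-1,-1])
    return C+R@np.array([off[0],off[1],h+gh])+G[:,2]*.019,G
def go(h,turn,al,gh=.042,off=(0,0)):
    s=r.sense();t_,G=pose(h,turn,al,gh,off);return (t_-s["tcp_pos"]).round(4),Ro.from_matrix(G@np.array(s["ee_rot"]).T).as_rotvec().round(4)
E
python3 - <<'E'
from kin import *
for h,al in((0,0),(-.003,.02),(-.006,.02),(-.006,.03),(-.006,.1)):
    p,G=pose(h,0,al);print(h,al,ik(p,G[:,2],J[6]))
for al in(.15,.2,.26,.32,-.2,-.3):
    for tu in(0,30,60,90):
        p,G=pose(-.013,tu,al);print(al,tu,*ik(p,G[:,2],J[6]))
print(go(0,0,0),go(-.004,0,.02))
E
```

```text
0 0 (array([ 32.7,   2.7, -50.1,  53.2, -11.3]), np.float64(3.60919271578168e-31))
-0.003 0.02 (array([ 34.8,   3.4, -47.9,  45.4, -13.8]), np.float64(4.877310446905669e-20))
-0.006 0.02 (array([ 34.3,   3.7, -48.3,  46.9, -13.1]), np.float64(3.5630323080603786e-24))
-0.006 0.03 (array([ 35.3,   3.9, -47. ,  42.8, -14.6]), np.float64(5.720841377636754e-18))
-0.006 0.1 (array([ 38.3,   5.2, -39.7,  25.7, -23.3]), np.float64(1.9730135080056276e-20))
0.15 0 [ 38.3   6.9 -35.8  19.4 -27.5] 3.1967760269027314e-21
0.15 30 [ 36.7   6.6 -33.6  10.4 -26.2] 1.1184903633646981e-27
0.15 60 [ 35.5   5.8 -34.2   5.6 -22.1] 1.9143743647209124e-31
0.15 90 [ 35.5   4.8 -38.6   9.3 -14.3] 4.6973114297578453e-20
0.2 0 [ 38.1   7.9 -32.1  14.5 -32.3] 2.2556138774593992e-26
0.2 30 [ 35.5   7.5 -29.4   3.8 -31. ] 6.113270217112599e-18
0.2 60 [ 33.6   6.5 -29.6  -3.6 -26.5] 1.5210994700770389e-30
0.2 90 [ 33.6   5.2 -33.3  -4.8 -18.3] 1.3734507857111125e-25
0.26 0 [ 37.6   9.2 -28.1  10.3 -37.7] 3.4207874204349794e-22
0.26 30 [ 33.8   8.7 -25.1  -2.  -36.4] 1.9875831918447267e-21
0.26 60 [ 30.8   7.5 -25.1
[... 289 characters left out ...]
2 90 [ 26.    6.6 -24.2 -27.4 -27.9] 1.6764873498500898e-28
-0.2 0 [ 14.7  -2.9 -52.5 106.4  -0.5] 0.0038475215210757416
-0.2 30 [  4.3   3.7 -44.4 165.5   0.6] 0.0007686075262306203
-0.2 60 [ 12.5   4.2 -53.9 124.6 -10.1] 3.2531370191661974e-29
-0.2 90 [ 31.6   5.4 -52.2  76.5 -20.2] 2.5860825215907375e-18
-0.3 0 [ 11.2   9.2 -31.3 244.2  -2.4] 0.0025250638858705
-0.3 30 [  2.5   4.8 -38.8 196.2  -0.8] 0.00011083409264584933
-0.3 60 [ 16.8   5.1 -55.5 122.7 -19. ] 2.760391407442816e-18
-0.3 90 [ 35.6   6.8 -51.4  75.3 -27.8] 1.4859058351638832e-26
(array([ 0.0107,  0.0027, -0.0157]), array([-0.0039,  0.0056,  0.0001])) (array([ 0.0124,  0.0031, -0.0193]), array([-0.0091,  0.0249,  0.0001]))
```

α = 0.2 keeps j5 between -18° and -32° through the whole turn. Lowering the lid into the gaps, slowly.

Request:
play_rows(commands=[[[0.003, 0.0005, -0.005, -0.004, 0.01, 0, 1], [0.006, 0.001, -0.009, -0.009, 0.025, 0, 1], [0.009, 0.0015, -0.013, -0.009, 0.025, 0, 1], [0.0107, 0.0022, -0.016, -0.009, 0.025, 0, 1], [0.0107, 0.0022, -0.016, -0.009, 0.025, 0, 1]]])

```text
time_s: 10.15
tcp_pos: [0.5291, 0.1673, 0.2031]
ee_rot: [[0.834, 0.26, 0.486], [0.226, -0.965, 0.13], [0.503, 0.001, -0.864]]
wrist_force: [1.0, -0.5, -1.8]
gripper_width: 0.156
```

Request:
play_rows(commands=[[[0, 0, 0, 0, 0, 0, 1], [0, 0, 0, 0, 0, 0, 1], [0, 0, 0, 0, 0, 0, 1]]])

```text
time_s: 10.45
tcp_pos: [0.5293, 0.1678, 0.2046]
ee_rot: [[0.833, 0.261, 0.488], [0.225, -0.965, 0.132], [0.505, -0.0, -0.863]]
wrist_force: [0.6, 0.3, -1.9]
gripper_width: 0.158
```

```bash
python3 - <<'E'
from kin import *
s=r.sense();print(s["joints"].round(1),s["wrist_force"].round(1),s["moment"].round(2));print("tcp",(R.T@(s["tcp_pos"]-C)).round(4),(R.T@s["ee_rot"]).round(3)[:,[0,2]].tolist());print(go(-.005,0,.03,off=(0,-.0005)))
E
```

```text
[ 35.3   3.1 -47.5  43.9 -14.5  29.5] [ 0.6  0.3 -1.9] [-0.49  1.36 -0.04]
tcp [-0.0004 -0.0006  0.0228] [[1.0, -0.02], [-0.0, 0.0], [-0.02, -1.0]]
(array([ 0.0022,  0.0007, -0.0042]), array([-0.0027,  0.0095,  0.0002]))
```

Request:
play_rows(commands=[[[0.001, 0.0003, -0.002, -0.003, 0.01, 0, 1], [0.002, 0.0006, -0.004, -0.003, 0.01, 0, 1], [0.003, 0.001, -0.006, -0.003, 0.01, 0, 1], [0.003, 0.001, -0.006, -0.003, 0.01, 0, 1], [0.003, 0.001, -0.006, -0.003, 0.01, 0, 1]]])

```text
time_s: 10.95
tcp_pos: [0.5322, 0.1686, 0.1981]
ee_rot: [[0.838, 0.261, 0.479], [0.227, -0.965, 0.129], [0.496, 0.001, -0.869]]
wrist_force: [-0.6, 0.4, -3.0]
gripper_width: 0.159
```

Request:
play_rows(commands=[[[0, 0, 0, 0, 0, 0, 1], [0, 0, 0, 0, 0, 0, 1]]])

```text
time_s: 11.15
tcp_pos: [0.5323, 0.1687, 0.1984]
ee_rot: [[0.838, 0.261, 0.479], [0.226, -0.965, 0.129], [0.496, 0.0, -0.868]]
wrist_force: [-0.4, 0.5, -2.0]
gripper_width: 0.158
```

```bash
python3 - <<'E'
from kin import *
s=r.sense();print(s["joints"].round(1),s["wrist_force"].round(1),s["moment"].round(2));print("tcp",(R.T@(s["tcp_pos"]-C)).round(4),(R.T@s["ee_rot"]).round(3)[:,[0,2]].tolist());print(go(-.009,0,.04,off=(0,-.0005)))
E
```

```text
[ 35.2   4.  -47.   43.  -14.5  30.3] [-0.4  0.5 -2. ] [-0.48  1.37  0.05]
tcp [-0.0009 -0.0004  0.0159] [[1.0, -0.031], [-0.0, -0.0], [-0.031, -1.0]]
(array([ 0.0011,  0.0002, -0.0015]), array([-0.0021,  0.0088,  0.0004]))
```

No contact force, and the underside is 7 mm below the face. Down 3 mm more, then open a little.

Request:
play_rows(commands=[[[0.001, 0.0002, -0.0012, -0.002, 0.009, 0, 1], [0.0015, 0.0003, -0.0025, -0.002, 0.009, 0, 1], [0.0015, 0.0003, -0.0025, -0.002, 0.009, 0, 1], [0.0015, 0.0003, -0.0025, -0.002, 0.009, 0, 0.6], [0.0015, 0.0003, -0.0025, -0.002, 0.009, 0, 0.6]]])

```text
time_s: 11.65
tcp_pos: [0.5342, 0.1694, 0.1965]
ee_rot: [[0.842, 0.261, 0.472], [0.227, -0.965, 0.128], [0.489, -0.001, -0.872]]
wrist_force: [-0.1, -0.3, -1.0]
gripper_width: 0.267
```

Request:
play_rows(commands=[[[0, 0, 0, 0, 0, 0, 0.6], [0, 0, 0, 0, 0, 0, 0.6], [0, 0, 0, 0, 0, 0, 0.6], [0, 0, 0, 0, 0, 0, 0.6]]])

```text
time_s: 12.05
tcp_pos: [0.5338, 0.1692, 0.1959]
ee_rot: [[0.843, 0.261, 0.471], [0.227, -0.965, 0.127], [0.488, -0.0, -0.873]]
wrist_force: [0.9, -0.5, -0.4]
gripper_width: 0.399
```

```bash
cat > look.py <<'E'
from rel import *
def look(fn=None):
    c=cap("wrist",fn);L=(cloud(c).reshape(-1,3)-C)@R;I=c["image"].reshape(-1,3).astype(int)
    rr=np.hypot(L[:,0],L[:,1])
    m=(rr<.029)&(abs(L[:,2]-.003)<.012)&(I.min(1)>110)
    if m.sum()>50:
        A=np.c_[L[m,:2],np.ones(m.sum())];k=np.abs(L[m,2]-np.median(L[m,2]))<.004;p=np.linalg.lstsq(A[k],L[m,2][k],rcond=None)[0];print("disc top plane slopes,z0 (seated z=.003)",p.round(4),k.sum())
    return c,L
E
python3 - <<'E'
from look import *
from kin import go
s=r.sense();print(s["time_s"],s["gripper_width"],s["joints"].round(1),s["wrist_force"].round(1));print("tcp",(R.T@(s["tcp_pos"]-C)).round(4))
look("i.png");a=cap("scene")
cv2.imwrite("pics/i2.png",np.hstack([cv2.resize(a["image"][150:250,300:400],(390,400),interpolation=2),cv2.resize(cv2.imread("pics/i.png")[100:380,150:430,::-1],(400,400))])[:,:,::-1])
print(go(-.013,0,.2,gh=.043,off=(0,-.0005)))
E
```

```text
12.05 0.399458204839296 [ 35.7   4.5 -46.2  40.6 -15.2  32.3] [ 0.9 -0.5 -0.4]
tcp [-0.0008 -0.0004  0.013 ]
disc top plane slopes,z0 (seated z=.003) [-0.01  -0.001  0.003] 4655
(array([-0.0016, -0.0005, -0.0028]), array([-0.0419,  0.1543,  0.0002]))
```

View pics/i2.png

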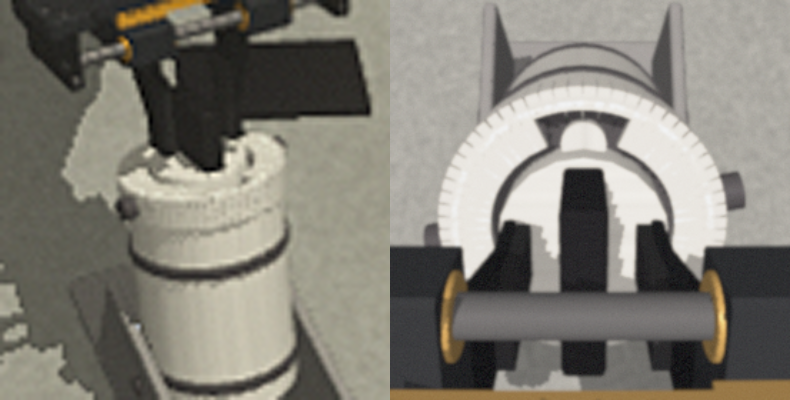

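The lid is seated: its top plane is 3.0 mm above the collar, level within 0.01 rad, with the lug in the gap at (583,138) in the right half. Now pitch the tool to α = 0.2 about the bar and regrip.

Request:
play_rows(commands=[[[-0.001, -0.0002, -0.0014, -0.021, 0.077, 0, 0.6], [-0.0016, -0.0005, -0.0028, -0.042, 0.154, 0, 0.6], [-0.0016, -0.0005, -0.0028, -0.042, 0.154, 0, 0.6], [-0.0016, -0.0005, -0.0028, -0.042, 0.154, 0, 0.6], [-0.0016, -0.0005, -0.0028, -0.042, 0.154, 0, 0.6]]])

```text
time_s: 12.65
tcp_pos: [0.5315, 0.1674, 0.1922]
ee_rot: [[0.907, 0.261, 0.331], [0.246, -0.965, 0.087], [0.343, 0.003, -0.939]]
wrist_force: [0.2, 0.6, 0.2]
gripper_width: 0.401
```

```bash
python3 - <<'E'
from look import *
from kin import go
s=r.sense();print(s["gripper_width"],s["joints"].round(1),s["wrist_force"].round(1));print(go(-.013,0,.2,gh=.043,off=(0,-.0005)))
c,L=look();print("disc",circ(L,.003,.0305,.0025,lambda a:abs(a)<80 and abs(a)>25),"collar",circ(L,0,.0515,.003,lambda a:abs(a)<110))
E
```

```text
0.40057595267735957 [ 38.1   7.7 -32.3  14.7 -32.3  55.8] [0.2 0.6 0.2]
(array([0.0007, 0.0012, 0.0008]), array([0.0026, 0.0004, 0.0001]))
disc top plane slopes,z0 (seated z=.003) [-0.0152 -0.0011  0.003 ] 5099
disc (22, array([-0.    , -0.0001,  0.0359]), array([ 0.0077, -0.0003])) collar (44, array([ 0.0005, -0.0005,  0.0514]), array([ 0.0004, -0.0005]))
```

Request:
play_rows(commands=[[[0.0007, 0.001, 0.0008, 0, 0, 0, 1], [0.0007, 0.001, 0.0008, 0, 0, 0, 1], [0.0007, 0.001, 0.0008, 0, 0, 0, 1], [0.0007, 0.001, 0.0008, 0, 0, 0, 1], [0.0007, 0.001, 0.0008, 0, 0, 0, 1]]])

```text
time_s: 13.2
tcp_pos: [0.5328, 0.1694, 0.1939]
ee_rot: [[0.907, 0.261, 0.331], [0.245, -0.965, 0.089], [0.343, 0.001, -0.939]]
wrist_force: [-0.3, -1.3, 0.5]
gripper_width: 0.155
```

Request:
play_rows(commands=[[[0, 0, 0, 0, 0, 0, 1], [0, 0, 0, 0, 0, 0, 1], [0, 0, 0, 0, 0, 0, 1], [0, 0, 0, 0, 0, 0, 1]]])

```text
time_s: 13.6
tcp_pos: [0.5328, 0.1694, 0.1938]
ee_rot: [[0.907, 0.261, 0.331], [0.245, -0.965, 0.089], [0.343, 0.001, -0.939]]
wrist_force: [0.1, -1.3, 2.0]
gripper_width: 0.155
```

```bash
python3 - <<'E'
from look import *
from kin import go
s=r.sense();print(s["time_s"],s["gripper_width"],s["joints"].round(1),s["wrist_force"].round(1),s["moment"].round(2));print("tcp",(R.T@(s["tcp_pos"]-C)).round(4))
c,L=look();
b=(abs(L[:,1])<.006)&(L[:,2]>.02)&(L[:,2]<.0375)&(L[:,0]>.015)&(L[:,0]<.04);print("bar +x face (lid x +.028)",b.sum(),np.median(L[b,0]).round(4),np.percentile(L[b,0],[10,90]).round(4))
for tu in(0,15,45,90):print(tu,go(-.013,tu,.2,gh=.043,off=(0,-.0005)))
print("x axis can z:",R[:,2].round(4))
E
```

```text
13.6 0.15540773022094992 [ 38.2   7.8 -31.8  14.5 -32.6  56. ] [ 0.1 -1.3  2. ] [-0.84  0.69 -0.22]
tcp [-0.0027  0.0001  0.0117]
disc top plane slopes,z0 (seated z=.003) [-0.0234 -0.0009  0.0032] 4128
bar +x face (lid x +.028) 705 0.0254 [0.025  0.0259]
0 (array([-0.0006, -0.0007, -0.0008]), array([ 0.0006, -0.    ,  0.0004]))
15 (array([-0.0008,  0.0002, -0.0007]), array([ 0.1327,  0.0356, -0.2228]))
45 (array([-0.0004,  0.0021, -0.0002]), array([ 0.3969,  0.1068, -0.6692]))
90 (array([0.0015, 0.0038, 0.0012]), array([ 0.7931,  0.2137, -1.3389]))
x axis can z: [-0.5046 -0.1364  0.8525]
```

Gripped at width 0.155. The lid has slid about 2.6 mm downhill within its play, so I re-centre it and make the turn pivot about the lid's own centre.

```bash
cat > turn.py <<'E'
from kin import *
import sys
s=r.sense();print(s["time_s"],s["gripper_width"],s["joints"].round(1),s["wrist_force"].round(1),s["moment"].round(2));print("tcp",(R.T@(s["tcp_pos"]-C)).round(4))
X=(R.T@s["ee_rot"])[:,1];print("jaw angle",np.degrees(np.arctan2(X[1],X[0])).round(2),"=> turn",(-90-np.degrees(np.arctan2(X[1],X[0]))).round(2))
for tu in map(float,sys.argv[1:]):
    q=np.radians(tu);a,b=go(-.0128,tu,.2,gh=.043,off=(.0025*np.cos(q),-.0025*np.sin(q)-.0003));print(tu,a.tolist(),b.tolist())
E
python3 turn.py 0 8 16 24 32 40
```

```text
13.65 0.15796113292125893 [ 38.2   7.8 -31.8  14.5 -32.6  56. ] [-0.2 -2.1  1.9] [-0.83  0.68 -0.16]
tcp [-0.0027  0.      0.0116]
jaw angle -90.0 => turn 0.0
0.0 [0.0013, -0.0, 0.0007] [0.0006, -0.0, 0.0004]
8.0 [0.0013, 0.0002, 0.0007] [0.0711, 0.019, -0.1186]
16.0 [0.0012, 0.0003, 0.0007] [0.1415, 0.038, -0.2377]
24.0 [0.0012, 0.0005, 0.0008] [0.212, 0.057, -0.3567]
32.0 [0.0013, 0.0007, 0.0008] [0.2824, 0.076, -0.4758]
40.0 [0.0013, 0.0009, 0.0008] [0.3529, 0.095, -0.5948]
```

Request:
play_rows(commands=[[[0.0013, 0, 0.0007, 0, 0, 0, 1], [0.0013, 0, 0.0007, 0, 0, 0, 1], [0.0013, 0.0002, 0.0007, 0.071, 0.019, -0.119, 1], [0.0012, 0.0003, 0.0007, 0.1415, 0.038, -0.238, 1], [0.0012, 0.0005, 0.0008, 0.212, 0.057, -0.357, 1]]])

```text
time_s: 14.15
tcp_pos: [0.5337, 0.1703, 0.1945]
ee_rot: [[0.941, -0.101, 0.324], [-0.164, -0.971, 0.173], [0.297, -0.215, -0.93]]
wrist_force: [-2.6, -0.4, 1.3]
gripper_width: 0.16
```

Request:
play_rows(commands=[[[0, 0, 0, 0, 0, 0, 1], [0, 0, 0, 0, 0, 0, 1], [0, 0, 0, 0, 0, 0, 1]]])

```text
time_s: 14.45
tcp_pos: [0.5339, 0.17, 0.1945]
ee_rot: [[0.941, -0.095, 0.324], [-0.157, -0.973, 0.171], [0.299, -0.211, -0.931]]
wrist_force: [-2.7, -2.6, 2.6]
gripper_width: 0.16
```

```bash
python3 turn.py 24 32 40 48 56 64
```

```text
14.45 0.16000622833621525 [ 35.8   7.6 -29.3   5.6 -31.9  42.5] [-2.7 -2.6  2.6] [-0.7   1.37 -0.02]
tcp [-0.0014  0.0003  0.0116]
jaw angle -113.88 => turn 23.88
24.0 [0.0002, -0.0001, 0.0001] [0.0012, 0.0001, -0.0016]
32.0 [0.0002, 0.0001, 0.0001] [0.0717, 0.0191, -0.1207]
40.0 [0.0003, 0.0003, 0.0002] [0.1421, 0.0382, -0.2397]
48.0 [0.0004, 0.0004, 0.0002] [0.2125, 0.0572, -0.3588]
56.0 [0.0004, 0.0006, 0.0003] [0.283, 0.0762, -0.4778]
64.0 [0.0006, 0.0007, 0.0004] [0.3534, 0.0953, -0.5969]
```

Turning smoothly with low forces. Continue to 64°, then on past the plungers.

Request:
play_rows(commands=[[[0.0002, 0.0001, 0.0001, 0.0717, 0.019, -0.121, 1], [0.0003, 0.0003, 0.0002, 0.142, 0.038, -0.24, 1], [0.0004, 0.0004, 0.0002, 0.2125, 0.057, -0.359, 1], [0.0004, 0.0006, 0.0003, 0.283, 0.076, -0.478, 1], [0.0004, 0.0006, 0.0003, 0.283, 0.076, -0.478, 1]]])

```text
time_s: 14.95
tcp_pos: [0.5343, 0.1706, 0.1949]
ee_rot: [[0.762, -0.537, 0.361], [-0.637, -0.723, 0.268], [0.117, -0.435, -0.893]]
wrist_force: [-2.4, -0.9, 1.9]
gripper_width: 0.163
```

```bash
python3 turn.py 56 64 72 80 88 91
```

```text
14.95 0.16303344357073657 [ 33.4   6.6 -29.1  -3.1 -27.6  20.7] [-2.4 -0.9  1.9] [-0.56  1.42  0.16]
tcp [-0.0006  0.0008  0.0116]
jaw angle -146.1 => turn 56.1
56.0 [-0.0, -0.0001, -0.0001] [-0.001, 0.0009, 0.0015]
64.0 [0.0001, 0.0001, -0.0] [0.0695, 0.0199, -0.1175]
72.0 [0.0002, 0.0002, 0.0001] [0.14, 0.039, -0.2365]
80.0 [0.0003, 0.0002, 0.0002] [0.2106, 0.058, -0.3555]
88.0 [0.0005, 0.0003, 0.0003] [0.2811, 0.077, -0.4745]
91.0 [0.0005, 0.0003, 0.0003] [0.3075, 0.0842, -0.5191]
```

Request:
play_rows(commands=[[[0.0001, 0.0001, 0, 0.0695, 0.02, -0.1175, 1], [0.0002, 0.0002, 0.0001, 0.14, 0.039, -0.2365, 1], [0.0003, 0.0002, 0.0002, 0.2106, 0.058, -0.3555, 1], [0.0005, 0.0003, 0.0003, 0.281, 0.077, -0.4745, 1], [0.0005, 0.0003, 0.0003, 0.299, 0.082, -0.505, 1]]])

```text
time_s: 15.45
tcp_pos: [0.5348, 0.1708, 0.1952]
ee_rot: [[0.356, -0.823, 0.443], [-0.919, -0.223, 0.325], [-0.169, -0.523, -0.836]]
wrist_force: [-3.0, -3.7, 2.7]
gripper_width: 0.157
```

Request:
play_rows(commands=[[[0, 0, 0, 0, 0, 0, 1], [0, 0, 0, 0, 0, 0, 1], [0, 0, 0, 0, 0, 0, 1]]])

```text
time_s: 15.75
tcp_pos: [0.5349, 0.1708, 0.1953]
ee_rot: [[0.357, -0.823, 0.442], [-0.919, -0.224, 0.325], [-0.168, -0.522, -0.836]]
wrist_force: [-3.8, -3.3, 4.3]
gripper_width: 0.16
```

```bash
python3 turn.py 90 92 94; python3 - <<'E'
from look import *
c,L=look("k.png");I=c["image"].reshape(-1,3)
b=(abs(L[:,2]-.040)<.004)&(np.hypot(L[:,0],L[:,1])<.034)&(I.max(1)<70);print(b.sum(),cv2.minAreaRect((L[b,:2]*1000).astype(np.float32)))
E
```

```text
15.75 0.16042279367651277 [ 33.2   5.1 -33.   -5.3 -18.8 -10.3] [-3.8 -3.3  4.3] [-1.22  1.35 -0.13]
tcp [0.0001 0.0009 0.0116]
jaw angle -179.93 => turn 89.93
90.0 [-0.0001, 0.0001, -0.0001] [0.0012, -0.0004, -0.0009]
92.0 [-0.0001, 0.0001, -0.0001] [0.0188, 0.0044, -0.0306]
94.0 [-0.0, 0.0001, -0.0] [0.0364, 0.0091, -0.0604]
disc top plane slopes,z0 (seated z=.003) [-0.0013 -0.0015  0.003 ] 3401
2907 ((3.5727357864379883, -2.2874755859375), (54.79243850708008, 32.856224060058594), 75.4874038696289)
```

View pics/k.png

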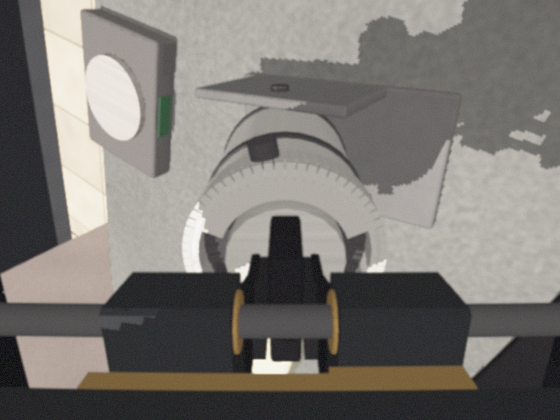

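The bar now runs across, at 90°, and the gaps at (210,245) and (360,245) are empty of lugs. A small 2° nudge against the stop, then release.

Request:
play_rows(commands=[[[0, 0, 0, 0.019, 0.004, -0.03, 1], [0, 0, 0, 0.019, 0.004, -0.03, 1], [0, 0, 0, 0, 0, 0, 1], [0, 0, 0, 0, 0, 0, 0.5], [0, 0, 0, 0, 0, 0, 0.5]]])

```text
time_s: 16.3
tcp_pos: [0.5355, 0.1716, 0.1953]
ee_rot: [[0.355, -0.823, 0.443], [-0.919, -0.221, 0.326], [-0.17, -0.523, -0.835]]
wrist_force: [1.0, -0.1, -0.6]
gripper_width: 0.264
```

Request:
play_rows(commands=[[[0, 0, 0, 0, 0, 0, 0.5], [0, 0, 0, 0, 0, 0, 0.5], [0, 0, 0, 0, 0, 0, 0.5], [0, 0, 0, 0, 0, 0, 0.5]]])

```text
time_s: 16.7
tcp_pos: [0.535, 0.1711, 0.1952]
ee_rot: [[0.355, -0.824, 0.443], [-0.919, -0.221, 0.325], [-0.17, -0.522, -0.836]]
wrist_force: [-0.2, 0.1, -0.0]
gripper_width: 0.491
```

```bash
python3 turn.py 90; python3 - <<'E'
from look import *
c,L=look("m.png");I=c["image"].reshape(-1,3)
b=(abs(L[:,2]-.041)<.003)&(abs(L[:,0])<.012)&(abs(L[:,1])<.034)&(I.max(1)<70);print(b.sum(),cv2.minAreaRect((L[b,:2]*1000).astype(np.float32)))
print("back 0.1 along tool:",(-.1*r.sense()["ee_rot"][:,2]).round(3))
E
```

```text
16.7 0.49131408153747713 [ 33.2   5.1 -33.   -5.3 -18.7 -10.4] [-0.2  0.1 -0. ] [-0.67  0.97  0.  ]
tcp [0.0002 0.0011 0.0115]
jaw angle 179.91 => turn -269.91
90.0 [-0.0002, -0.0002, 0.0] [-0.0007, -0.0006, 0.0013]
disc top plane slopes,z0 (seated z=.003) [-0.0009  0.0014  0.003 ] 4882
2214 ((0.15300750732421875, -1.552408218383789), (55.610252380371094, 12.90323257446289), 89.6530532836914)
back 0.1 along tool: [-0.044 -0.033  0.084]
```

The bar is at 89.7°, the disc flat at seat height, and the lid centre within 2 mm. Retreat along the tool and check once more.

Request:
play_rows(commands=[[[-0.009, -0.007, 0.017, 0, 0, 0, 0.5], [-0.022, -0.0165, 0.042, 0, 0, 0, 0.5], [-0.035, -0.026, 0.067, 0, 0, 0, 0.5], [-0.048, -0.036, 0.092, 0, 0, 0, 0.5], [-0.057, -0.043, 0.109, 0, 0, 0, 0.5]]])

```text
time_s: 17.25
tcp_pos: [0.4776, 0.1276, 0.3064]
ee_rot: [[0.355, -0.822, 0.445], [-0.919, -0.22, 0.326], [-0.17, -0.525, -0.834]]
wrist_force: [0.1, 0.7, -0.0]
gripper_width: 0.501
```

Request:
play_rows(commands=[[[0, 0, 0, 0, 0, 0, 0.5], [0, 0, 0, 0, 0, 0, 0.5], [0, 0, 0, 0, 0, 0, 0.5]]])

```text
time_s: 17.55
tcp_pos: [0.4778, 0.128, 0.3028]
ee_rot: [[0.354, -0.825, 0.441], [-0.92, -0.221, 0.325], [-0.17, -0.52, -0.837]]
wrist_force: [-0.6, 0.7, -0.8]
gripper_width: 0.497
```

```bash
python3 - <<'E'
from look import *
s=r.sense();print(s["time_s"],s["gripper_width"],s["wrist_force"].round(1),np.abs(s["joint_velocities"]).max())
c,L=look("n.png");I=c["image"].reshape(-1,3)
b=(abs(L[:,2]-.041)<.003)&(abs(L[:,0])<.02)&(abs(L[:,1])<.034)&(I.max(1)<70);print(b.sum(),cv2.minAreaRect((L[b,:2]*1000).astype(np.float32)))
cap("scene","o.png")
a=cv2.imread("pics/o.png");n=cv2.imread("pics/n.png");cv2.imwrite("pics/p.png",np.hstack([cv2.resize(a,(400,300)),cv2.resize(n,(400,300))]))
E
```

```text
17.55 0.49729879732699056 [-0.6  0.7 -0.8] 0.6705942419136951
disc top plane slopes,z0 (seated z=.003) [-0.0007 -0.0024  0.003 ] 2269
1044 ((0.050065040588378906, -1.2872085571289062), (12.424614906311035, 54.86009979248047), 0.1749473214149475)
```

View pics/p.png

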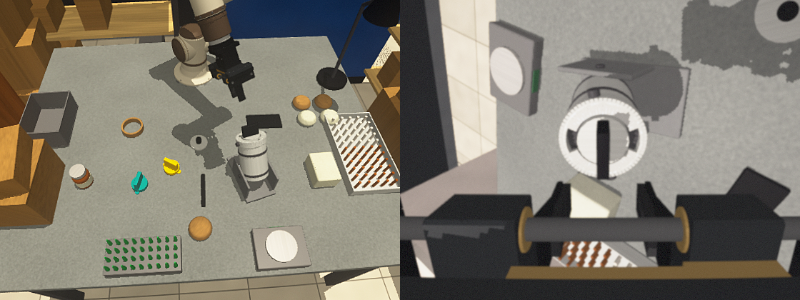

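The lid sits in the mouth at (603,148) in the right half with the bar crosswise and both gaps empty. All bystanders are where they were, and the gripper is clear. Handing in.

```bash
python3 -c "
from station import r
print(r.finish_job())"
```

```text
the job is handed in; nothing more can be done
None
```

The bayonet lid is in the canister's mouth, turned to the stop and released, and I have handed the job in. No verdict was reported.

**What I did**
- **Pick-up:** The first grasp missed because I lifted before the slow fingers had shut. The lid did not move, and the second grasp took it by the bar.
- **Fitting:** I lowered the lid through the gaps to about 10 mm below the collar face and let it drop onto its seat. A straight tool there would have passed joint 5's limit, so I regripped with the tool pitched 0.2 rad.
- **Turning:** I turned it 90° clockwise, opened the fingers and backed off. A further 2° nudge against the stop barely showed in the force reading.

**Last checks, from the wrist camera**
- **Height:** the disc's top is 3.0 mm above the collar, which puts the underside 13 mm below it. It is level within 0.003 rad.
- **Angle:** the bar lies within 0.2° of canister y.
- **Centre:** the lid is about 1.3 mm off the axis.
- **Clearance:** the gripper is clear of the lid, and the bystanders looked unmoved in the last picture. I judged them by eye and did not measure them.

The click itself was not sensed. I infer it from the angle, which held at 90° after release. The job took about 17.6 s, and the highest wrist force I read was about 7 N.

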